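# Hold a gear case's inspection lid open at the index mark

### The arm

A 7-joint arm with a two-finger parallel gripper is mounted at the origin on the work surface. World frame = base frame: x ahead of the robot, y to its left, z up, the work surface at z = 0. Lengths are in mm, angles in rad, forces in N, time in s.
With the tool pointing down it reaches from about 425 to 875 mm from the base axis. Payload 4.7 kg.
Tool frame: the origin (TCP) lies midway between the tips of the shut fingers; the grasp point (between the pads) lies 19 mm behind it (ctrl.hold_point_z is the distance from the TCP to the grasp point, in mm); x points along the fingers, z is the direction in which the jaws open and shut, and the axes are right-handed (so a half turn about x gives the same grasp; the last joint's range is limited). The gripper opens to 85 mm and grips with 20 to 120 N. Pads are 22 mm wide; open, the fingers measure 114 mm over their backs; the gripper's body (76 mm by 85 mm) begins 54 mm behind the grasp point. The pads swing forward as they close: fully open they stand 13 mm farther back than shut.
Start: joints at [1.305, 0.321, -0.07, 1.45, 0.023, 1.371, -0.057], TCP at [179.486, -624.748, 231.349] pointing down, gripper open.
Joint ranges: [-2.86, 2.86], [-0.3, 2.09], [-1.38, 1.24], [0.06, 2.45], [-1.56, 4.7], [0.09, 2.05], [-2.69, 2.69]. Speed limits (rad/s): [2.57, 2.57, 3.14, 3.14, 3.14, 3.14, 3.14].

### API

Orientations are given as a rotation vector (axis times angle).
In Python, from cell import ctrl gives the robot as it stands. Calls block until the motion is done:
- ctrl.reach(position, orientation): joint-space move of the TCP to a pose.
- ctrl.servo_line(position, frame=None, vel=150, f_stop=None): straight line of the TCP; frame=None keeps the orientation; vel is the mean speed in mm/s. With f_stop (N) it stops when the force on the tool has changed by that much, and returns True; else False.
- ctrl.goto_joints(angles): joint-space move.
- ctrl.move_gripper(opening): opening from 0.0 (shut) to 1.0 (fully open); the grip force is fixed at half the most; returns when the fingers have stopped.
- ctrl.dwell(seconds).
- ctrl.inverse_kinematics(position, orientation): joint angles nearest the present ones, or None.
- ctrl.observe(): the state.
- ctrl.camera(name): name is "side" or "top" or "wrist"; returns a dict with "color" (480x640x3 uint8, blue, green, red), "range_z" (480x640 float32, mm along the optical axis (not along the pixel's ray), 0 where there is no reading), "camera_matrix" (3x3 intrinsics, pixels), "world_to_cam" (4x4, takes a point from world to camera coordinates); the wrist camera has in their place "T_tool_cam" (4x4, takes a point from camera to tool coordinates, whose origin is the TCP and whose axes are the tool frame's). Camera axes: x right, y down, z forward; pixel columns grow to the right and rows downward; lengths in mm; the calibration is good to about 2 mm. A picture is of the moment at which its call begins: read the wrist's pose just before it.
A pose or a line that the arm cannot do raises ctrl.MotionError and nothing moves.
- ctrl.finish_job(): hands the job in, once; it reports no verdict.
The state is a dict: "time_s": time; "q": joint angles; "dq": joint speeds; "effort": joint torques, N m; "position": TCP position; "eef_rot": TCP orientation; "ft_force": force on the tool from outside, world axes, zero at the start; "torque": the same for the moment, N m; "grip_width": opening from 0.0 (shut) to 1.0 (fully open).
Only numpy, scipy, OpenCV 4.12 (cv2) and the standard library are available. Lean on these libraries where they do the work, as an engineer would, in place of code of your own. Each camera call takes 0.05 s, during which the arm holds its last target.

### The job

Take the yellow can off the lid of the gear case and stand it upright on the round black mat, letting go of it. Then swing the lid up by its bar until it lines up with the two red pointer arms, and keep holding it there so that the gears can be inspected: the lid falls shut if let go, so finish while still holding it still at the mark. Leave the pointer, the chuck, the spanner and the jar alone.

Things in the scene. Friction and masses are not known exactly. Their poses are not given: they have to be found in the camera images.
- can: yellow round metal can, loose, about 0.4 kg, 90 mm in diameter, body 94 mm high, black cap to 106 mm, a short steel spout out to 78 mm from the axis on its +x side (114 mm up), and a rigid steel bail handle over the top. Origin at the centre of its underside, z up. At the start it stands on the closed lid, whose top face is 90 mm above the bench
- can_handle (a point): middle of the can's bail handle: a straight level round bar, 10 mm thick, 72 mm long, along the can's y axis, 158 mm above the can's underside, with 47 mm of free space below it down to the cap
- can_mid (a point): centre of the can's body, on its axis, 47 mm above its underside
- mat: round black rubber mat fixed on the bench, 150 mm in diameter, 4 mm thick, left or right of the case; origin at the centre of its underside (on the bench). The can goes here
- lid: cream lid of the gear case, 232 mm wide, 8 mm thick, about 0.45 kg. Origin on the hinge axis (its y axis) at mid width, 86 mm above the bench. Closed: x level, pointing from the free edge (near the robot) to the hinge, z up; it reaches from x = +5 to -190 mm. The free edge swings up (positive turn about y, to 1.8 rad). No spring, hardly any friction: it falls shut; about 3 N at the bar hold it
- lid_bar (a point): middle of the lid's steel pull bar: a straight round bar, 12 mm thick, 110 mm long along the hinge direction (lid y), carried at its ends by two posts, its axis 50 mm from the lid's mid-plane (46 mm above the top face) and 180 mm from the hinge, i.e. at (-180, 0, 50) mm in the lid's frame
- pointer (a joint): angle in rad of the two red pointer arms, measured upward from the closed lid's plane about the same hinge axis: the lid is at the mark when its opening angle equals this value (0.5 to 0.95). The arms are stiff on their hub and stay put; the lid swings freely between them without touching
- pointer_tip (a point): outer end of the red pointer arm on the case's +y side, 95 mm from the hinge axis, 130 mm to the side of mid width; an equal arm is at -130 mm. Arms 10 mm deep (16 at the tips, which reach out to 145 mm and up to 171 mm above the bench); their mid-line passes through the hinge axis, as does the lid's mid-plane. Its axes are parallel to the lid's when the lid is at the mark
- chuck: steel three-jaw chuck, bystander, 110 mm in diameter, 63 mm high with its jaws, on the other side of the case from the mat; origin at the centre of its underside
- spanner: steel spanner lying on the bench, bystander, 180 mm long; origin under its middle
- jar: amber jar with black cap, bystander, 64 mm in diameter, 75 mm high, origin at the centre of its underside
- case: teal gear case under the lid, fixed on the bench, 200 x 240 mm, 80 mm high (foot 220 x 260 mm), white dials on both sides at the hinge. Origin at the centre of its underside; the hinge axis lies 95 mm to its +x, 86 mm up; same yaw as the lid
Things that resemble listed ones, but are neither listed nor needed, are in the scene too. Of the things like the can, leave any that is green or turquoise; of the rest the smaller one is meant.

How it is judged (in metres and radians):
On the way:
1. the can stands upright on the mat, let go and still, and the lid is still shut (horizontal distance between can_mid and mat below 0.045 m and height (world z) of can_mid between 0.045 and 0.056 m and angle between can's own z axis and vertical below 0.1 rad and contact force between the fingers and can below 0.1 N and linear speed of can below 0.02 m/s and angle between lid's own z axis and vertical below 0.15 rad), for 0.2 s.
At the end, for the whole second after the job is handed in: The lid is held still by the gripper's fingers (more than 1 N, nothing else carrying it) within 5 degrees (0.087 rad) of the red pointer arms, and the can stands upright, untouched, on the mat, its axis within 45 mm of the mat's centre (angle between the z axis of lid and the z axis of pointer_tip, either way round below 0.087 rad and angular speed of lid below 0.05 rad/s and contact force between the fingers and lid above 1 N and contact force between each of can, chuck, spanner, jar and lid below 0.1 N and horizontal distance between can_mid and mat below 0.045 m and height (world z) of can_mid between 0.045 and 0.056 m and angle between can's own z axis and vertical below 0.1 rad and contact force between the fingers and can below 0.1 N and linear speed of can below 0.02 m/s); the arm keeps its last pose, push and grip.
It fails at once if the red pointer is moved (distance of pointer_tip from where it was at the start of the episode above 0.01 m).
It fails at once if the can is tipped over (angle between can's own z axis and vertical above 0.8 rad).
It fails at once if the chuck is moved (distance of chuck from where it was at the start of the episode above 0.02 m).
It fails at once if the spanner is moved (distance of spanner from where it was at the start of the episode above 0.02 m).
It fails at once if the jar is moved (distance of jar from where it was at the start of the episode above 0.02 m).
It also fails if it takes over 58 s, if anything falls off the work surface, if the arm or the gripper's body presses on something with over 40 N, if the wrist force passes 120 N, or if a joint passes its speed limit or range.

## Working session

There is one attempt and no reset: what is moved stays moved. The work goes in short steps, each a Python script; the robot and the scene stay as the last script left them, time stands still between calls to the robot, and variables do not carry over. Pictures are saved under pics/ and viewed, and the job is handed in when it is done.

```bash
ls; mkdir -p pics; cat > h.py <<'E'
import numpy as np, cv2
from cell import ctrl
from scipy.spatial.transform import Rotation as R
def snap(n,f):
    s=ctrl.observe(); c=ctrl.camera(n); cv2.imwrite(f'pics/{f}.png',c['color']); np.savez(f'pics/{f}.npz',**c,pos=s['position'],rot=s['eef_rot']); return c
def load(f): return dict(np.load(f'pics/{f}.npz'))
def camT(c):
    if 'world_to_cam' in c: return np.linalg.inv(c['world_to_cam'])
    T=np.eye(4); T[:3,:3]=R.from_rotvec(c['rot']).as_matrix(); T[:3,3]=c['pos']; return T@c['T_tool_cam']
def plane(c,u,v,z):
    T=camT(c); d=T[:3,:3]@np.linalg.solve(c['camera_matrix'],[u,v,1.]); o=T[:3,3]; return o+d*(z-o[2])/d[2]
def pt(c,u,v):
    z=c['range_z'][int(v),int(u)]; T=camT(c); return T[:3,3]+T[:3,:3]@(np.linalg.solve(c['camera_matrix'],[u,v,1.])*z)
def cloud(c):
    T=camT(c); v,u=np.mgrid[:480,:640]; z=c['range_z']; k=np.linalg.inv(c['camera_matrix'])
    p=np.stack([u*z,v*z,z],-1)@k.T; w=p@T[:3,:3].T+T[:3,3]; w[z==0]=np.nan; return w
E
python3 - <<'E'
from h import *
for n in ('side','top','wrist'): snap(n,n+'0')
s=ctrl.observe(); print(s)
E
```

```text
pics
{'time_s': 0.15, 'q': array([ 1.30508992,  0.32166442, -0.07011504,  1.45138386,  0.02257284,
        1.37077233, -0.05691398]), 'dq': array([ 0.00014896, -0.00385001,  0.00031477, -0.00473298, -0.00097429,
       -0.00132508, -0.00094613]), 'effort': array([ 5.65249991e-05, -4.94094980e+01, -3.82834096e-01, -3.14684093e+01,
        1.30706350e-02,  8.33281403e-03, -2.89653588e-05]), 'position': array([ 179.38590618, -624.34811955,  230.47285141]), 'eef_rot': array([ 1.00148393,  1.32989257, -1.00010623]), 'ft_force': array([-0.56893408,  0.99750563, -0.61262767]), 'torque': array([-0.00336571, -0.01274295, -0.03122487]), 'grip_width': 0.9983878346120361}
```

View pics/side0.png

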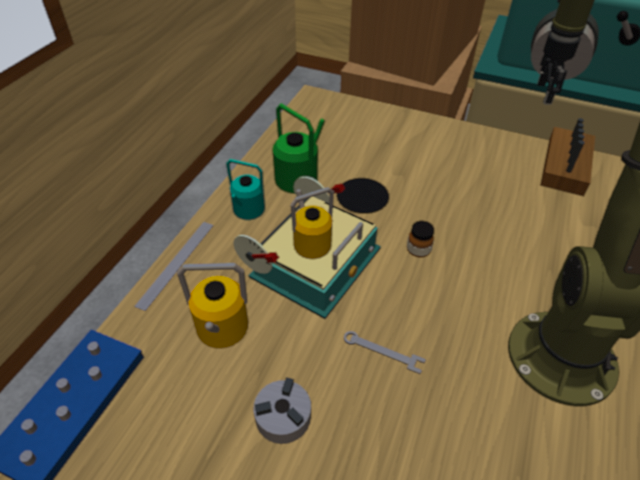

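View pics/top0.png

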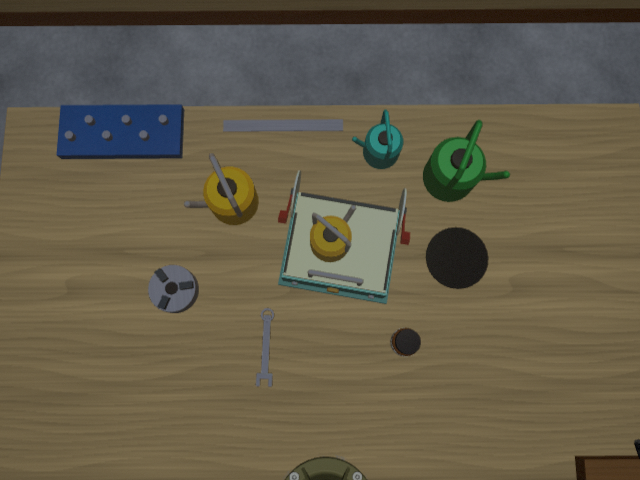

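View pics/wrist0.png

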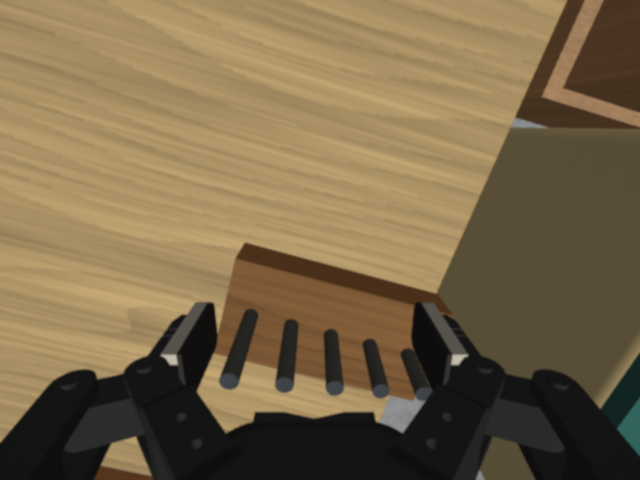

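The top view shows four can-like things:
- small yellow at (331,238), on the lid
- big yellow at (229,192)
- turquoise at (384,145)
- green at (458,165)

Green and turquoise are excluded. The smaller yellow one, standing on the lid, fits the description. I'll confirm it in a crop and measure.

```bash
python3 - <<'E'
from h import *
c=load('top0'); im=c['color']
crop=cv2.resize(im[150:320,260:500],None,fx=3.3,fy=3.3,interpolation=cv2.INTER_CUBIC); cv2.imwrite('pics/crop1.png',crop)
s=load('side0'); cv2.imwrite('pics/crop2.png',cv2.resize(s['color'][160:320,220:420],None,fx=3.7,fy=3.7,interpolation=cv2.INTER_CUBIC))
print(np.round(camT(c),3), c['camera_matrix'])
w=cloud(c)
for n,(u,v) in dict(cap=(331,234),lid=(365,230),mat=(457,258),bar=(335,276),jar=(405,341),chuck=(172,288),span=(266,340)).items(): print(n,np.round(w[v,u]))
hsv=cv2.cvtColor(im,cv2.COLOR_BGR2HSV)
# mat
m=(im.max(2)<50).astype(np.uint8); n,l,st,ce=cv2.connectedComponentsWithStats(m)
for i in range(1,n):
    if st[i,4]>200: print('dark',st[i],ce[i], np.round(plane(c,*ce[i],4)))
for nm,cc in(('top',c),('side',s)):
  h=cv2.cvtColor(cc['color'],cv2.COLOR_BGR2HSV); m=(((h[...,0]<8)|(h[...,0]>172))&(h[...,1]>170)&(h[...,2]>70)).astype(np.uint8)
  n,l,st,ce=cv2.connectedComponentsWithStats(m)
  W=cloud(cc)
  for i in range(1,n):
    if st[i,4]>15: print(nm,'red',st[i],ce[i],np.round(np.nanmedian(W[l==i],0)))
E
```

```text
[[-5.000000e-03 -9.810000e-01  1.950000e-01  3.320290e+02]
 [-1.000000e+00  5.000000e-03  1.000000e-03  1.655800e+01]
 [-2.000000e-03 -1.950000e-01 -9.810000e-01  1.419697e+03]
 [ 0.000000e+00  0.000000e+00  0.000000e+00  1.000000e+00]] [[599.12288687   0.         315.32329757]
 [  0.         599.12288687 235.84985841]
 [  0.           0.           1.        ]]
cap [579. -14. 197.]
lid [610. -94.  89.]
mat [ 558. -320.    5.]
bar [499. -23. 142.]
jar [ 362. -178.   78.]
chuck [485. 349.  46.]
span [367. 135.   3.]
dark [   0    8  640   18 8444] [319.21897205  16.76646139] [1195.    5.    4.]
dark [ 59 108 125  51 391] [130.2915601  151.85677749] [829. 476.   4.]
dark [423 159  50  42 748] [441.64037433 186.43181818] [ 736. -291.    4.]
dark [ 426  228   62   61 2936] [456.46185286 257.66791553] [ 559. -319.    4.]
dark [395 329  25  26 505] [407.01584158 341.54851485] [ 362. -194.    4.]
dark [575 440  65  40 411] [600.98053528 460.83698297] [  97. -619.    4.]
top red [279 209   9  14  69] [282.65217391 215.36231884] [633.  89. 141.]
top red [402 219   7  23  66] [404.43939394 233.77272727] [ 588. -176.  140.]
side red [332 184  12   8  56] [338.76785714 187.07142857] [ 578. -175.  141.]
side red [252 253  26   9  91] [268.64835165 255.94505495] [633.  92. 139.]
```

View pics/crop1.png

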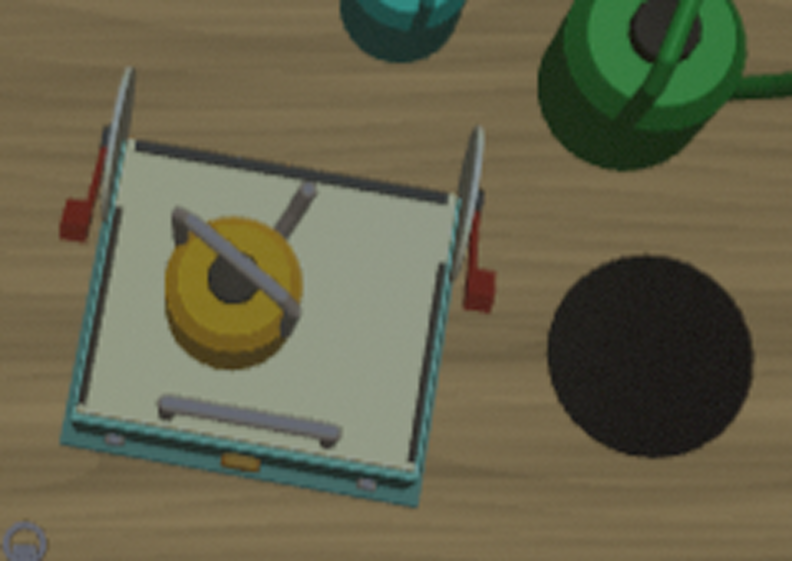

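View pics/crop2.png

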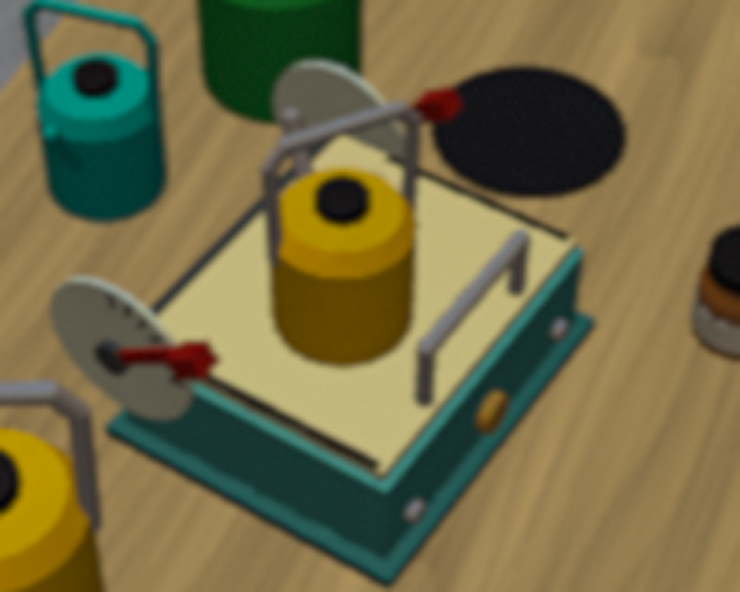

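The crops confirm it: small yellow can on the lid, bail handle ends at crop1 (180,213)/(293,312), lid bar (165,403)–(335,433), red tips at (76,220) and (480,290). Next I'll compute poses and triangulate the pointer tips.

```bash
python3 - <<'E'
from h import *
c=load('top0'); s=load('side0')
f=lambda x,y:(260+x/3.3-.35,150+y/3.3-.35)
def tri(p,q):
    P=[]
    for cc in (c,s): P.append(cc['camera_matrix']@cc['world_to_cam'][:3])
    X=cv2.triangulatePoints(P[0],P[1],np.array(p,float).reshape(2,1),np.array(q,float).reshape(2,1)); return (X[:3]/X[3]).ravel()
g=lambda x,y:(220+x/3.7-.36,160+y/3.7-.36)
a,b=[plane(c,*f(*p),250) for p in((180,213),(293,312))]; print('handle',a,b,(a+b)/2,np.linalg.norm(a-b))
d=a-b; print('dir deg',np.degrees(np.arctan2(d[1],d[0])))
print('handle tri',tri(f(180,213),g(275,150)),tri(f(293,312),g(408,108)))
a,b=[plane(c,*f(*p),139) for p in((165,403),(335,433))]; print('bar',a,b,(a+b)/2,np.linalg.norm(a-b)); d=a-b; print(np.degrees(np.arctan2(d[1],d[0])))
print('tips', tri(f(76,220),g(192,360)),tri(f(480,290),g(438,106)))
# lid plane corners (top z=90)
L=[plane(c,*f(*p),90) for p in((133,150),(450,203),(415,465),(78,408))]; print(np.round(L))
# lid mask
h=cv2.cvtColor(c['color'],cv2.COLOR_BGR2HSV); W=cloud(c)
# can body top cap centre
m=((h[...,0]>18)&(h[...,0]<30)&(h[...,1]>190)).astype(np.uint8); n,l,st,ce=cv2.connectedComponentsWithStats(m)
for i in range(1,n):
    if st[i,4]>150: print(st[i],ce[i],np.round(np.nanmedian(W[l==i],0)))
E
```

```text
handle [609.41708464  20.20954712 250.        ] [547.87895524 -47.47635789 250.        ] [578.64801994 -13.63340539 250.        ] 91.47853905128864
dir deg 47.723767375337445
handle tri [608.81942967  20.08625851 250.32908653] [551.11244473 -47.16986994 246.24486803]
bar [508.42388754  30.9373692  139.        ] [488.16619125 -79.61065083 139.        ] [498.29503939 -24.33664082 139.        ] 112.38878498905953
79.61587615827133
tips [632.60219204  90.03606825 133.87729436] [ 583.41510829 -178.17036552  132.68295931]
[[ 693.   53.   90.]
 [ 653. -166.   90.]
 [ 472. -137.   90.]
 [ 512.   90.   90.]]
[222 167  34  46 740] [240.95135135 186.54594595] [705. 183. 121.]
[204 172  32  46 702] [216.41595442 198.09259259] [675. 243. 120.]
```

```bash
cat >> h.py <<'E'
def down(deg):  # tool x down, tool z horizontal at world azimuth deg
    a=np.radians(deg); x=np.array([0,0,-1.]); z=np.array([np.cos(a),np.sin(a),0]); return R.from_matrix(np.c_[x,np.cross(z,x),z]).as_rotvec()
E
python3 - <<'E'
from h import *
print(R.from_rotvec(ctrl.observe()['eef_rot']).as_matrix().round(2))
for d in(-42.3,137.7):
  for p in([578.6,-13.6,420],[578.6,-13.6,229],[578.6,-13.6,340],[558,-319,340],[558,-319,143]):
    q=ctrl.inverse_kinematics(p,down(d)); print(d,p,None if q is None else np.round(q,2))
E
```

```text
[[-0.    0.96  0.28]
 [ 0.    0.28 -0.96]
 [-1.   -0.   -0.  ]]
-42.3 [578.6, -13.6, 420] [ 0.7   0.24 -0.9   1.26  0.19  1.72 -0.9 ]
-42.3 [578.6, -13.6, 229] [ 0.69  0.26 -0.84  1.61  0.2   1.35 -0.91]
-42.3 [578.6, -13.6, 340] [ 0.7   0.23 -0.86  1.43  0.17  1.56 -0.89]
-42.3 [558, -319, 340] [ 0.8   0.31 -0.43  1.28  0.13  1.58 -0.35]
-42.3 [558, -319, 143] [ 0.81  0.39 -0.42  1.57  0.17  1.22 -0.38]
137.7 [578.6, -13.6, 420] [ 0.87  0.33 -1.18  1.26  0.31  1.75  2.16]
137.7 [578.6, -13.6, 229] [ 0.92  0.38 -1.18  1.61  0.36  1.39  2.11]
137.7 [578.6, -13.6, 340] [ 0.91  0.32 -1.18  1.42  0.3   1.59  2.16]
137.7 [558, -319, 340] [ 1.26  0.51 -1.18  1.26  0.47  1.66  2.58]
137.7 [558, -319, 143] [ 1.31  0.66 -1.18  1.55  0.62  1.35  2.46]
```

```bash
python3 - <<'E'
from h import *
p=ctrl.observe()['position']; ctrl.servo_line([p[0],p[1],420],vel=250)
ctrl.reach([578.6,-13.6,430],down(-42.3)); print(ctrl.observe()['position'],ctrl.observe()['time_s'])
snap('wrist','w1')
E
```

```text
[578.74243618 -15.17739153 429.78060787] 3.6417
```

View pics/w1.png

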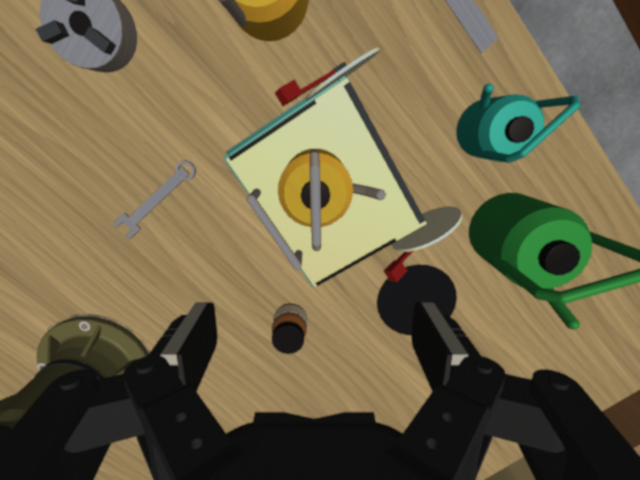

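The wrist view shows the handle upright in the image, (315,152)–(316,247), so it is square to the jaws. The bar runs (251,193)–(297,266), the red tips are at (288,93)/(397,270), and the mat is at (417,300).

```bash
python3 - <<'E'
from h import *
c=load('w1'); t=load('top0'); s=load('side0')
im=c['color']; h=cv2.cvtColor(im,cv2.COLOR_BGR2HSV)
a,b=plane(c,315,153,250),plane(c,316,246,250); print('handle',a,b,(a+b)/2,np.linalg.norm(a-b)); d=a-b; print(np.degrees(np.arctan2(d[1],d[0])))
a,b=plane(c,252,194,139),plane(c,297,266,139); print('bar',a,b,(a+b)/2,np.linalg.norm(a-b)); d=a-b; print(np.degrees(np.arctan2(d[1],d[0])))
m=(im.max(2)<50).astype(np.uint8); m[:260]=0; m[338:]=0; m[:,:375]=0; m[:,460:]=0
ct=max(cv2.findContours(m,0,1)[0],key=cv2.contourArea); (x,y),r=cv2.minEnclosingCircle(ct); print(x,y,r,'mat',plane(c,x,y,4))
m=(((h[...,0]<8)|(h[...,0]>172))&(h[...,1]>170)&(h[...,2]>70)).astype(np.uint8)
W=cloud(c); n,l,st,ce=cv2.connectedComponentsWithStats(m)
for i in range(1,n):
    if st[i,4]>15: print('red',st[i],ce[i],np.round(np.nanmedian(W[l==i],0)))
# hinge frame: project red points of all views
y=np.array([np.sin(np.radians(79.6-0)),0,0])
yaw=np.radians(-10.4); ex=np.array([np.cos(yaw),np.sin(yaw),0]); ey=np.array([-np.sin(yaw),np.cos(yaw),0])
H=np.array([498.3,-24.3,0])+180*ex; H[2]=86
for nm,cc in(('w',c),('t',t),('s',s)):
  h=cv2.cvtColor(cc['color'],cv2.COLOR_BGR2HSV); m=(((h[...,0]<8)|(h[...,0]>172))&(h[...,1]>150)&(h[...,2]>50))
  P=cloud(cc)[m]-H; x=P@ex;yy=P@ey;z=P[:,2]
  for sg in(1,-1):
    k=(sg*yy>110)&(sg*yy<150)&(z>0)&(z<110)&(x<0); 
    print(nm,sg,k.sum(),'x',np.percentile(x[k],[2,98]).round(),'z',np.percentile(z[k],[2,50,98]).round(),'ang',np.round(np.percentile(np.arctan2(z[k],-x[k]),[5,50,95]),3), 'r',np.percentile(np.hypot(x[k],z[k]),[2,98]).round(), 'y',np.median(yy[k]).round())
E
```

```text
handle [617.65159076  24.09662682 250.        ] [556.88541481 -43.9643411  250.        ] [587.26850278  -9.93385714 250.        ] 91.24047069844414
48.24089262050853
bar [517.4310777   33.89105461 139.        ] [491.12401546 -78.30515858 139.        ] [504.27754658 -22.20705198 139.        ] 115.23910698035473
76.80402829279556
422.0 309.5 46.10053253173828 mat [ 559.73147779 -341.19031974    4.        ]
red [276  71  58  34 474] [295.03797468  89.79324895] [640.  87. 139.]
red [385 253  25  29 292] [397.29452055 270.02739726] [ 589. -176.  140.]
w 1 507 x [-78.  -9.] z [15. 52. 61.] ang [0.607 0.714 0.88 ] r [18. 95.] y 133.0
w -1 360 x [-79. -40.] z [34. 52. 61.] ang [0.587 0.704 0.736] r [52. 95.] y -130.0
t 1 116 x [-81. -16.] z [19. 53. 62.] ang [0.534 0.693 0.782] r [25. 97.] y 134.0
t -1 123 x [-82. -17.] z [19. 52. 62.] ang [0.555 0.684 0.802] r [25. 98.] y -132.0
s 1 143 x [-81. -11.] z [12. 49. 61.] ang [0.563 0.677 0.841] r [16. 99.] y 137.0
s -1 84 x [-85. -59.] z [43. 53. 62.] ang [0.536 0.633 0.709] r [ 76. 100.] y -129.0
```

```bash
python3 - <<'E'
from h import *
p0=ctrl.observe(); ctrl.dwell(0.3); p1=ctrl.observe(); print(p0['position'],p1['position'],p1['eef_rot'],down(-42.3),p1['dq'])
c=snap('wrist','w2'); c=load('w2'); t=load('top0')
print(np.abs(c['color'].astype(int)-load('w1')['color']).mean())
c['color']
print(c['T_tool_cam'].round(3),camT(c).round(3),c['camera_matrix'])
for u,v in((315,200),(315,165),(316,235),(252,194),(274,229),(297,266)): print(u,v,pt(c,u,v).round(1))
f=lambda x,y:(260+x/3.3-.35,150+y/3.3-.35)
for p in((180,213),(236,262),(293,312),(165,403),(250,418),(335,433)): print(p,pt(t,*np.round(f(*p))).round(1))
E
```

```text
[578.73044099 -15.04063717 429.79017476] [578.61478249 -13.77915996 429.97919394] [ 0.57766929  1.49251575 -0.57766819] [ 0.57742942  1.49256388 -0.57742942] [-2.25789961e-03  1.13243317e-03 -1.28523883e-03 -2.43063424e-03
  4.28748093e-06  6.23036369e-04  4.77803759e-04]
1.9528624131944445
[[-1.00000e-03 -3.17000e-01  9.49000e-01 -1.43367e+02]
 [-0.00000e+00 -9.49000e-01 -3.17000e-01  8.14680e+01]
 [ 1.00000e+00 -0.00000e+00  1.00000e-03  9.09000e-01]
 [ 0.00000e+00  0.00000e+00  0.00000e+00  1.00000e+00]] [[ 7.39000e-01 -6.39000e-01 -2.12000e-01  6.34137e+02]
 [-6.73000e-01 -7.01000e-01 -2.35000e-01  4.58480e+01]
 [ 1.00000e-03  3.17000e-01 -9.49000e-01  5.73346e+02]
 [ 0.00000e+00  0.00000e+00  0.00000e+00  1.00000e+00]] [[341.3315707    0.         313.92594489]
 [  0.         341.3315707  237.00866554]
 [  0.           0.           1.        ]]
315 200 [588.3  -6.5 253.4]
315 165 [610.2  17.6 250.6]
316 235 [565.5 -33.  253.9]
252 194 [514.1  34.9 127.4]
274 229 [506.2 -17.  142.6]
297 266 [492.3 -76.1 142.3]
(180, 213) [610.8  20.6 245.9]
(236, 262) [578.6 -13.1 251.5]
(293, 312) [549.9 -47.1 241.4]
(165, 403) [507.5  30.1 142.4]
(250, 418) [498.6 -23.5 141.9]
(335, 433) [488.  -79.3 137.7]
```

```bash
python3 - <<'E'
from h import *
ctrl.move_gripper(0.75)
ctrl.servo_line([581,-12.5,320],vel=200); ctrl.dwell(0.3); snap('wrist','w3'); print(ctrl.observe()['position'],ctrl.observe()['time_s'])
E
```

```text
[581.31500318 -12.4081718  320.69831617] 5.4417
```

View pics/w3.png

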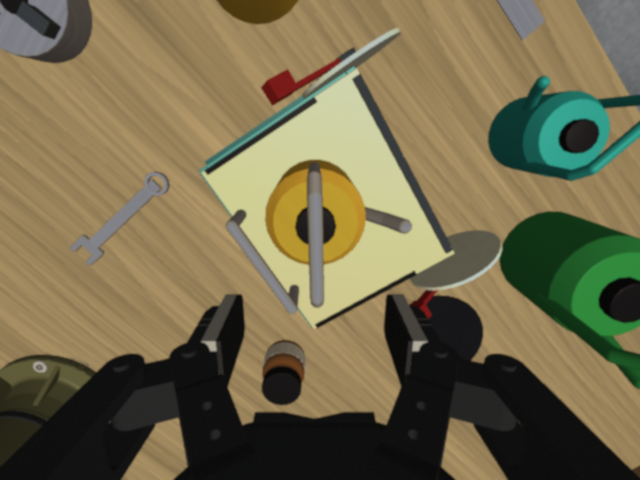

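The handle at (315,168)–(317,304) lies centred between the fingers (column ~314).

```bash
python3 - <<'E'
from h import *
c=load('w3')
a,b=plane(c,315,172,250),plane(c,317,300,250); print('handle',a,b,(a+b)/2,np.linalg.norm(a-b)); 
for v in range(165,310,15): print(v,pt(c,316,v).round(1))
a,b=plane(c,233,226,139),plane(c,292,306,139); print('bar',(a+b)/2,np.linalg.norm(a-b)); d=a-b; print(np.degrees(np.arctan2(d[1],d[0])))
E
```

```text
handle [618.26321986  25.35071213 250.        ] [559.16293956 -41.83107772 250.        ] [588.71307971  -8.24018279 250.        ] 89.47757270579187
165 [617.1  22.4 185.8]
180 [614.8  20.5 244.1]
195 [609.5  14.8 254. ]
210 [602.7   7.3 252. ]
225 [5.964e+02 3.000e-01 2.539e+02]
240 [589.6  -7.2 253.9]
255 [582.5 -15.  253.7]
270 [575.2 -23.  253.8]
285 [567.8 -31.2 254.1]
300 [560.4 -39.4 254.7]
bar [503.49150366 -22.88658673 139.        ] 106.30209562900414
79.98898318178048
```

```bash
python3 - <<'E'
from h import *
c=load('w3'); print('cap',plane(c,315,226,196)); t=load('top0'); print('cap top',plane(t,331,234.5,196))
ctrl.servo_line([585,-10,300],vel=150)
print(ctrl.servo_line([585,-10,229],vel=100,f_stop=6))
ctrl.move_gripper(0.0); s=ctrl.observe(); print(s['grip_width'],s['position'],s['ft_force'],s['time_s'])
snap('side','s1'); snap('wrist','w4')
E
```

```text
cap [584.11891933 -12.66706678 196.        ]
cap top [578.58028191 -14.43154569 196.        ]
False
0.0940174747285711 [585.2497599   -9.97117274 229.42120941] [-0.9581653  -0.70351153  2.48254174] 7.1333
```

View pics/w4.png

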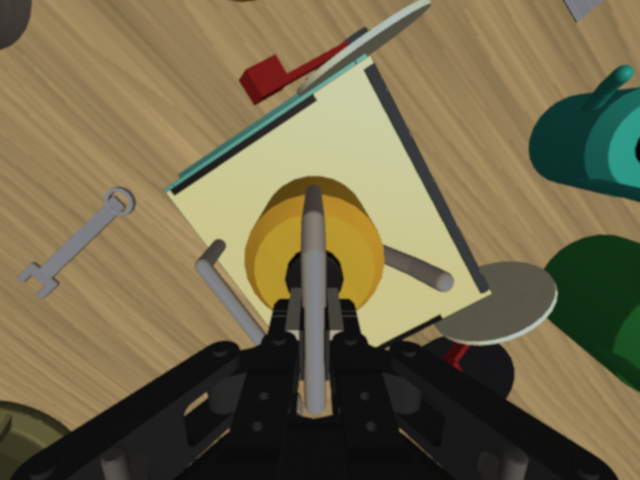

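The handle is gripped (width ≈ 8–10 mm), so I'll lift and carry.

```bash
python3 - <<'E'
from h import *
ctrl.servo_line([585,-10,345],vel=120); s=ctrl.observe(); print(s['grip_width'],s['ft_force'])
ctrl.servo_line([563,-317,345],vel=150); ctrl.dwell(0.3); s=ctrl.observe(); print(s['grip_width'],s['ft_force'],s['position'],s['time_s'])
snap('side','s2'); snap('wrist','w5'); snap('top','t2')
a=load('s2')['color'][60:320,220:480]; b=load('w5')['color']; t=load('t2')['color'][150:350,350:550]
cv2.imwrite('pics/m2.png',np.hstack([cv2.resize(a,(400,400)),cv2.resize(t,(400,400))]))
E
```

```text
0.09418109907319018 [-0.07172135 -0.41179284 -2.43827014]
0.092449490523758 [ 0.09422015 -0.06535344 -4.06112102] [ 563.03957654 -316.80816998  345.07621862] 10.85
```

View pics/m2.png

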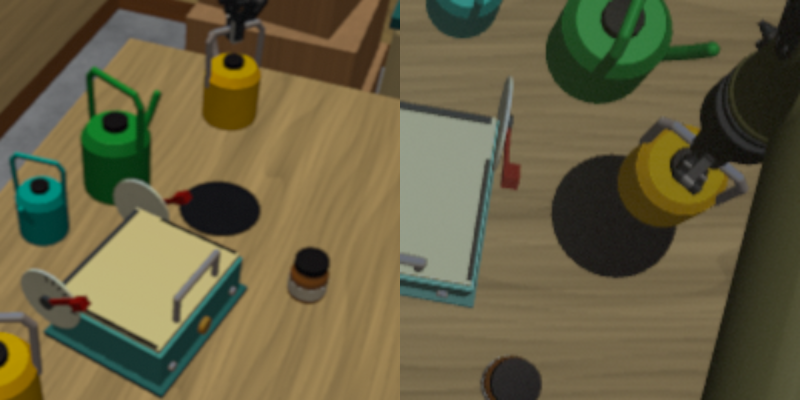

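View pics/w5.png

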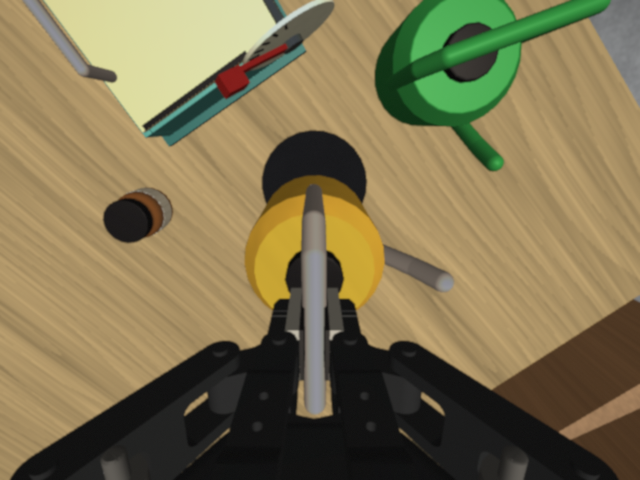

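The mat in the wrist view spans columns 263–366, with its far edge at (314,131). The can hangs upright. I'll fit the mat by its rim on the z=4 plane.

```bash
python3 - <<'E'
from h import *
from scipy.optimize import least_squares
c=load('w5'); im=c['color']; m=((im.max(2)<60)).astype(np.uint8); m[:120]=0;m[215:]=0;m[:,:240]=0;m[:,385:]=0
ct=max(cv2.findContours(m,0,1)[0],key=cv2.contourArea)[:,0]
# outer rim only: upper part
P=np.array([plane(c,u,v,4)[:2] for u,v in ct if v<176])
r=least_squares(lambda x:np.hypot(*(P-x).T)-75,[560,-318],loss='soft_l1'); print(len(P),r.x,np.abs(r.fun).mean())
E
```

```text
156 [ 560.5071794  -321.54125892] 9.1159729083068
```

```bash
python3 - <<'E'
from h import *
ctrl.servo_line([562.5,-318,158],vel=130); ctrl.dwell(0.2)
print(ctrl.servo_line([562.5,-318,141],vel=30,f_stop=3)); s=ctrl.observe(); print(s['position'],s['ft_force'],s['time_s'])
ctrl.dwell(0.2); ctrl.move_gripper(0.45); ctrl.dwell(0.2)
ctrl.servo_line([562.5,-318,270],vel=150); s=ctrl.observe(); print(s['position'],s['ft_force'],s['time_s'])
snap('side','s3'); snap('top','t3')
a=load('s3')['color'][60:320,220:480]; t=load('t3')['color'][150:350,350:550]
cv2.imwrite('pics/m3.png',np.hstack([cv2.resize(a,(400,400)),cv2.resize(t,(400,400))]))
# poses for bar
for d in(-10.4,169.6):
  for p in([501,-23,260],[501,-23,120]):
    q=ctrl.inverse_kinematics(p,down(d)); print(d,p,None if q is None else np.round(q,2))
E
```

```text
True
[ 562.41788619 -317.77932599  143.42318144] [-0.70667012 -0.07115316  4.56942594] 13.2833
[ 561.95550387 -317.86239517  268.8072656 ] [-0.64559596 -0.00130961 -0.45984157] 15.0833
-10.4 [501, -23, 260] [ 1.02  0.04 -1.04  1.74  0.04  1.38 -0.21]
-10.4 [501, -23, 120] [ 0.96  0.22 -1.05  1.92  0.21  1.12 -0.36]
169.6 [501, -23, 260] None
169.6 [501, -23, 120] None
```

View pics/m3.png

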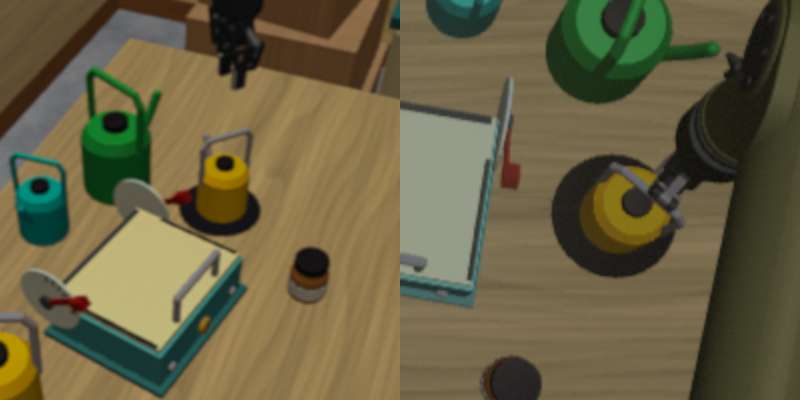

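The can stands on the mat with the lid still shut. Next I'll hover over the lid bar and check it with the wrist camera.

```bash
python3 - <<'E'
from h import *
ctrl.servo_line([545,-280,310],vel=200)
ctrl.reach([501,-23,260],down(-10.4)); ctrl.move_gripper(0.6); ctrl.dwell(0.3); snap('wrist','w6'); s=ctrl.observe(); print(s['position'],s['q'],s['time_s'])
E
```

```text
[501.00203255 -23.00874975 260.00992487] [ 1.01455208  0.04162648 -1.03329669  1.73895178  0.03642341  1.38143274
 -0.20676707] 17.2917
```

View pics/w6.png

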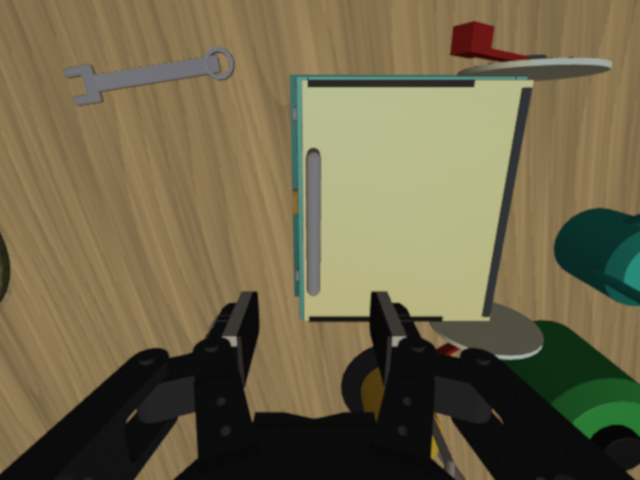

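The bar is at column 313.5, rows 150–295, upright and centred between the jaws. I'll refine the yaw, hinge and pointer angle from this view's depth.

```bash
python3 - <<'E'
from h import *
c=load('w6')
a,b=plane(c,313.5,151,140),plane(c,313.7,293,140); print('bar',a,b,(a+b)/2,np.linalg.norm(a-b)); d=a-b; print(np.degrees(np.arctan2(d[1],d[0])))
yaw=np.radians(-10.4); ex=np.array([np.cos(yaw),np.sin(yaw),0]); ey=np.array([-np.sin(yaw),np.cos(yaw),0])
B=(a+b)/2; H=B+180*ex; H[2]=86; print('H',H)
# lid extents along x: hinge-side edge px (525,90)-(490,315), 90 mm
for u,v in((522,90),(486,315),(304,83),(303,318)): p=plane(c,u,v,90)-H; print(u,v,p@ex,p@ey)
h=cv2.cvtColor(c['color'],cv2.COLOR_BGR2HSV); m=(((h[...,0]<8)|(h[...,0]>172))&(h[...,1]>150)&(h[...,2]>50)); m[200:]=0
P=cloud(c)[m]-H; x=P@ex;yy=P@ey;z=P[:,2]; print(np.nanmedian(yy))
# upper face points: per x bin max z
for lo in range(-90,0,8):
    k=(x>=lo)&(x<lo+8); 
    if k.sum()>5: print(lo,k.sum(),np.percentile(z[k],[5,50,95]).round(1),np.median(yy[k]).round())
E
```

```text
bar [512.75015133  36.82786877 140.        ] [491.40880722 -80.10167356 140.        ] [502.07947927 -21.6369024  140.        ] 118.86114098889114
79.65653545678263
H [679.12234402 -54.13034854  86.        ]
522 90 -3.5901136696075664 105.83653561118645
486 315 0.6555734034104415 -111.56238105731234
304 83 -188.06326108287973 111.26921214752446
303 318 -191.21565225926597 -115.09873711091952
131.673288931956
-90 102 [47.5 49.3 51.9] 134.0
-82 522 [50.7 56.1 60.6] 134.0
-74 266 [54.7 57.  59.8] 134.0
-66 255 [49.  51.7 54.3] 133.0
-58 108 [39.4 47.6 49.2] 131.0
-50 65 [33.3 37.3 39.5] 127.0
-42 62 [29.1 31.8 34.1] 127.0
-34 50 [24.1 26.9 29.4] 128.0
-26 34 [18.7 21.6 23.6] 128.0
-18 24 [13.1 16.7 18.3] 129.0
```

```bash
python3 - <<'E'
from h import *
print(ctrl.servo_line([501.3,-22.5,117],vel=120,f_stop=6)); s=ctrl.observe(); print(s['position'],s['ft_force'])
ctrl.move_gripper(0.0); ctrl.dwell(0.2); s=ctrl.observe(); print(s['grip_width'],s['position'],s['ft_force'],s['time_s'])
yaw=np.radians(-10.4); ex=np.array([np.cos(yaw),np.sin(yaw),0])
for th in(.2,.4,.6):
  B=np.array([501.3,-22.5,0])+180*ex+ex*(-180*np.cos(th)+50*np.sin(th)); B[2]=86+180*np.sin(th)+50*np.cos(th)-19
  print(th,B,ctrl.inverse_kinematics(B,down(-10.4)))
snap('side','s4')
cv2.imwrite('pics/s4c.png',cv2.resize(load('s4')['color'][120:340,180:440],None,fx=3,fy=2.7))
E
```

```text
False
[501.91874752 -22.52613053 117.71414672] [-0.47095553 -0.20603884  0.41118763]
0.11180720993513803 [500.34906815 -22.42004026 117.43582426] [-4.87061859 -0.1779618   6.36029076] 19.2833
0.2 [514.59934446 -24.94088647 151.76380844] [ 0.93351319  0.20504428 -1.0222685   1.85676251  0.18878508  1.18312584
 -0.33290683]
0.4 [534.42662635 -28.57987366 183.14835132] [ 0.91553284  0.22708678 -1.01778838  1.77372134  0.20305412  1.25329973
 -0.33626674]
0.6 [559.99139451 -33.27188662 209.90242596] [ 0.87765264  0.27475622 -1.00632701  1.67925871  0.23891262  1.31968569
 -0.353218  ]
```

View pics/s4c.png

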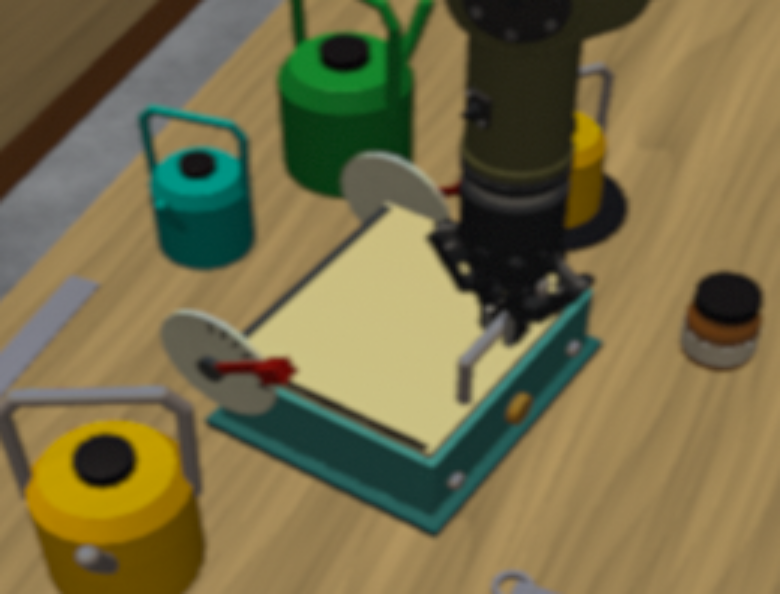

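The bar is gripped. I'll swing the lid along the arc in small steps, watching force.

```bash
python3 - <<'E'
from h import *
yaw=np.radians(-10.4); ex=np.array([np.cos(yaw),np.sin(yaw),0])
for th in np.arange(.05,.601,.05):
  B=np.array([500.6,-22.5,0])+180*ex+ex*(-180*np.cos(th)+50*np.sin(th)); B[2]=86+180*np.sin(th)+50*np.cos(th)-19
  ctrl.servo_line(B,vel=40); s=ctrl.observe(); f=s['ft_force']; print(round(th,2),(s['position']-B).round(1),f.round(1),round(s['grip_width'],3))
  if np.linalg.norm(f)>45: print('stop');break
ctrl.dwell(0.3); s=ctrl.observe(); print(s['position'],s['ft_force'],s['time_s'])
snap('side','s5'); snap('top','t5'); snap('wrist','w7')
cv2.imwrite('pics/s5c.png',cv2.resize(load('s5')['color'][120:340,180:440],None,fx=3,fy=2.7))
cv2.imwrite('pics/t5c.png',cv2.resize(load('t5')['color'][150:320,260:500],None,fx=3.3,fy=3.3))
E
```

```text
0.05 [-0.5  0.2 -0.2] [-1.1  0.8 -2.6] 0.116
0.1 [-0.5  0.2  0.2] [-6.   1.6 -0.6] 0.117
0.15 [-0.6  0.2  0.3] [-6.   1.8 -1.4] 0.114
0.2 [-0.6  0.1  0.8] [-8.5  1.9  0.8] 0.113
0.25 [-0.9  0.2  0.6] [-7.8  1.7  0.1] 0.114
0.3 [-0.9  0.2  0.9] [-8.5  1.7  2.6] 0.117
0.35 [-1.3  0.3  0.6] [-9.2  2.4  1.6] 0.119
0.4 [-1.3  0.3  1.1] [-11.1   0.7   4.3] 0.119
0.45 [-1.3  0.2  1.6] [-13.2   1.8   7.5] 0.116
0.5 [-1.7  0.4  1.4] [-13.4   1.2   6.5] 0.121
0.55 [-1.5  0.3  2.1] [-12.6   1.7   9.3] 0.116
0.6 [-1.3  0.3  2.7] [-14.2   0.9  13. ] 0.118
[557.95451411 -32.98542395 212.58379155] [-14.8128512    2.83539073  12.82131122] 24.225
```

View pics/s5c.png

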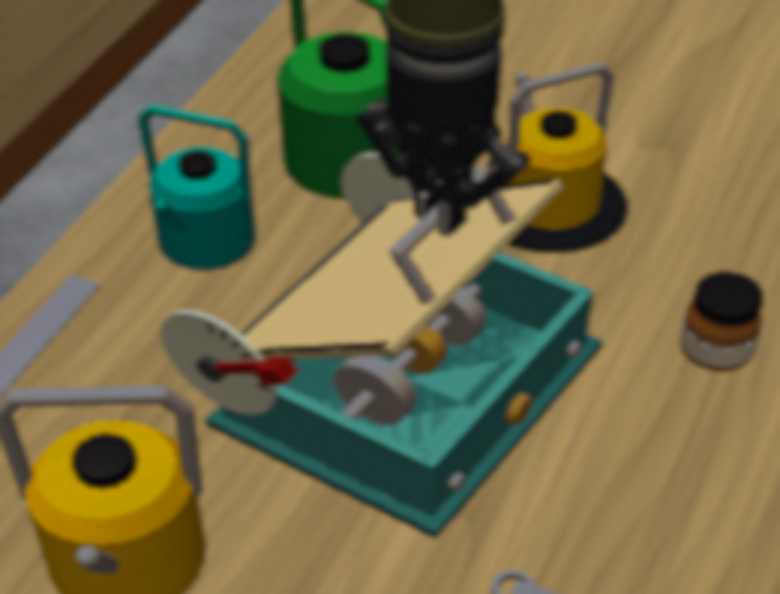

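View pics/t5c.png

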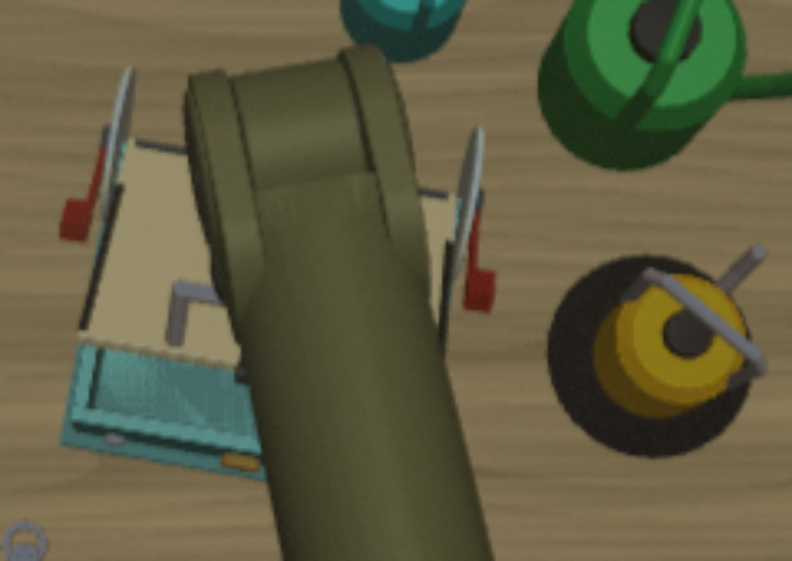

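View pics/w7.png

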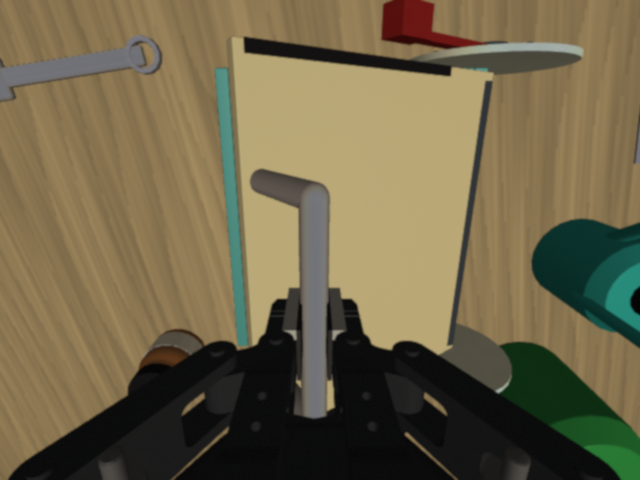

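The lid is up and near the arms. Now the lid angle from a plane fit to depth, the pointer angle from the same hinge, and the can's position on the mat.

```bash
cat > ang.py <<'E'
from h import *
yaw=np.radians(-10.4); ex=np.array([np.cos(yaw),np.sin(yaw),0]); ey=np.array([-np.sin(yaw),np.cos(yaw),0])
H=np.array([500.6,-22.5,0])+180*ex; H[2]=86
def run(fs):
  for f in fs:
    c=load(f); h=cv2.cvtColor(c['color'],cv2.COLOR_BGR2HSV); P=cloud(c)-H; x=P@ex; y=P@ey; z=P[...,2]
    m=(h[...,0]>12)&(h[...,0]<34)&(np.abs(y)<105)&(x<-15)&(x>-150)&(z>8)&(np.abs(np.arctan2(z,-x)-.6)<.25)
    m=cv2.erode(m.astype(np.uint8),np.ones((3,3)))>0
    if m.sum()>50:
      A=np.c_[x[m],y[m],np.ones(m.sum())]; k=np.ones(len(A),bool)
      for _ in range(5):
        s=np.linalg.lstsq(A[k],z[m][k],rcond=None)[0]; r=z[m]-A@s; k=np.abs(r)<3
      n=np.array([-s[0],-s[1],1]); print(f,'lid n',m.sum(),k.sum(),'angle',np.arctan(-s[0]).round(4),'ytilt',s[1].round(3),'perp off',s[2]*np.cos(np.arctan(s[0])))
    # pointer arm: red strip seen; upper-face line
    mr=((h[...,0]<8)|(h[...,0]>172))&(h[...,1]>150)&(h[...,2]>50)
    for sg in(1,-1):
      k=mr&(sg*y>115)&(sg*y<150)&(x<-8)&(z>5)&(z<100)
      if k.sum()<40: continue
      X=np.c_[-x[k],z[k]]; 
      # centroid ray and principal direction
      d=np.linalg.svd(X-X.mean(0))[2][0] if k.sum()<3000 else [1,0]
      print('  ptr',sg,k.sum(),'centroid ang',np.arctan2(*X.mean(0)[::-1]).round(3),'pca',np.arctan(d[1]/d[0]).round(3), X.mean(0).round(1))
E
python3 - <<'E'
from ang import *
run(['s5','w7','t5','w6','s0' if 0 else 'side0','top0','w4','w3'])
t=load('t5'); f=lambda x,y:(260+x/3.3-.35,150+y/3.3-.35)
print('can cap',plane(t,*f(687,335),110),'mat',plane(t,*f(650,356),4))
E
```

```text
s5 lid n 1598 1536 angle 0.593 ytilt 0.001 perp off 4.159446599603138
  ptr 1 153 centroid ang 0.643 pca 0.609 [58.  43.5]
w7 lid n 42969 41467 angle 0.5917 ytilt -0.001 perp off 5.08838390506044
  ptr 1 2313 centroid ang 0.666 pca 0.543 [63.5 49.9]
t5 lid n 1173 974 angle 0.5919 ytilt 0.001 perp off 3.8179009300924522
  ptr 1 118 centroid ang 0.654 pca 0.545 [64.  49.1]
  ptr -1 132 centroid ang 0.652 pca 0.566 [62.6 47.8]
  ptr 1 1490 centroid ang 0.66 pca 0.536 [64.3 49.9]
  ptr -1 130 centroid ang 0.647 pca 0.4 [47.5 35.9]
side0 lid n 971 114 angle -0.1072 ytilt -0.413 perp off 116.68723225734719
  ptr 1 143 centroid ang 0.641 pca 0.6 [56.9 42.5]
  ptr -1 84 centroid ang 0.615 pca 0.187 [75.1 53.1]
top0 lid n 752 323 angle -0.1705 ytilt -0.041 perp off 117.77811179748657
  ptr 1 116 centroid ang 0.651 pca 0.554 [63.9 48.7]
  ptr -1 123 centroid ang 0.651 pca 0.545 [63.4 48.3]
w4 lid n 4943 1411 angle 0.3408 ytilt -0.116 perp off 55.73504591292136
  ptr 1 1916 centroid ang 0.682 pca 0.596 [59.  47.9]
  ptr -1 320 centroid ang 0.652 pca 0.729 [51.2 39.1]
w3 lid n 3125 2012 angle 0.0612 ytilt -0.063 perp off 92.39258698102768
  ptr 1 939 centroid ang 0.685 pca 0.599 [58.3 47.6]
  ptr -1 240 centroid ang 0.673 pca 0.784 [53.5 42.7]
can cap [ 556.56723341 -319.47318777  110.        ] mat [ 559.45486882 -319.03585988    4.        ]
```

Lid angle is 0.592 from three views. The raw pointer centroids include the visible upper faces, so I'll do one cleaner check by fitting the arm's and the tip's upper faces separately in w7.

```bash
python3 - <<'E'
from ang import *
for f in('w7','w6'):
  c=load(f); h=cv2.cvtColor(c['color'],cv2.COLOR_BGR2HSV); P=cloud(c)-H; x=P@ex;y=P@ey;z=P[...,2]
  m=((h[...,0]<8)|(h[...,0]>172))&(h[...,1]>150)&(h[...,2]>40)&(y>110)&(y<150); m=cv2.erode(m.astype(np.uint8),np.ones((2,2)))>0
  X,Z,Y=-x[m],z[m],y[m]
  # try candidate angles: rotate into arm frame and print percentiles of transverse coord in arm part & tip part
  for nm,k in(('arm',(X>15)&(X<52)&(Y<132)),('tip',(np.hypot(X,Z)>82))):
    for _ in range(1):
      p=np.polyfit(X[k],Z[k],1); 
    print(f,nm,k.sum(),'slope ang',np.arctan(p[0]).round(3),'perp',(p[1]*np.cos(np.arctan(p[0]))).round(1))
  for th in(.55,.59,.63):
    r=X*np.cos(th)+Z*np.sin(th); t=-X*np.sin(th)+Z*np.cos(th); k=(r>20)&(r<65)&(Y<132)
    print(th,'arm t pct',np.percentile(t[k],[5,50,95]).round(1),'tip t max',np.percentile(t[r>80],[2,50,98]).round(1),'r',np.percentile(r,[98]).round(1),[ (lo,np.median(t[k&(r>lo)&(r<lo+12)]).round(1)) for lo in(20,32,44,54)])
E
```

```text
w7 arm 386 slope ang 0.565 perp 6.8
w7 tip 1417 slope ang -0.159 perp 66.3
0.55 arm t pct [3.8 7.8 9. ] tip t max [-0.6 11.7 13.7] r [95.6] [(20, np.float64(7.1)), (32, np.float64(7.6)), (44, np.float64(7.9)), (54, np.float64(8.3))]
0.59 arm t pct [1.6 6.  6.7] tip t max [-4.4  8.2 10.1] r [95.8] [(20, np.float64(6.0)), (32, np.float64(6.1)), (44, np.float64(5.9)), (54, np.float64(5.9))]
0.63 arm t pct [-0.8  4.   5.1] tip t max [-8.2  4.6  6.6] r [95.9] [(20, np.float64(4.9)), (32, np.float64(4.5)), (44, np.float64(3.9)), (54, np.float64(3.5))]
w6 arm 224 slope ang 0.571 perp 6.6
w6 tip 919 slope ang -0.188 perp 68.3
0.55 arm t pct [4.5 7.8 9. ] tip t max [-0.6 10.7 13.5] r [96.1] [(20, np.float64(7.3)), (32, np.float64(7.5)), (44, np.float64(7.9)), (54, np.float64(8.4))]
0.59 arm t pct [2.7 6.  6.9] tip t max [-4.4  7.   9.9] r [96.2] [(20, np.float64(6.1)), (32, np.float64(6.0)), (44, np.float64(5.9)), (54, np.float64(5.9))]
0.63 arm t pct [0.3 4.1 5.4] tip t max [-8.2  3.4  6.5] r [96.3] [(20, np.float64(5.0)), (32, np.float64(4.5)), (44, np.float64(3.9)), (54, np.float64(3.6))]
```

At 0.59 rad the arm's upper face has a constant offset (~6 mm, against 5 nominal, and the lid plane shows the same 1 mm bias). So the pointer is ≈ 0.59 and the lid is at 0.592. I'll check stillness, then hand in.

```bash
python3 - <<'E'
from ang import *
a=ctrl.observe(); ctrl.dwell(0.5); s=ctrl.observe(); print(s['position']-a['position'],np.abs(s['dq']).max(),s['ft_force'],s['grip_width'],s['time_s'])
snap('wrist','w8'); run(['w8'])
ctrl.finish_job()
E
```

```text
[-0.01033346 -0.00621513 -0.02196775] 0.0024818120767043767 [-14.06721609   1.64294129  11.74463588] 0.11260768461696581 24.875
w8 lid n 43055 41554 angle 0.5918 ytilt -0.001 perp off 5.047163925302751
  ptr 1 2302 centroid ang 0.665 pca 0.543 [63.5 49.9]
the job is handed in; nothing more can be done
```

I moved the small yellow can by its handle onto the black mat and let go. Then I swung the lid up by its bar to the red arms and handed the job in, still holding it, at about 25 s of the 58 s.

**Last checks:**
- **Lid:** it stood at 0.592 rad by a plane fit to depth from all three cameras. It did not move over the last 0.5 s, and the gripper still held the bar with about 18 N at the wrist.
- **Pointer:** about 0.59 rad, from the arm's upper face in two wrist views.
- **Can:** the cap centre was about 3 mm from the mat centre in the top view. It looked upright in the side view.
- **Bystanders:** nothing I saw suggested the jar, chuck, spanner or pointer had been disturbed. I only compared the pointer's position in numbers; I did not re-measure the others.

**Disagreements:**
- **Camera offset:** the top and wrist cameras differed by about 5–9 mm in x on the can and the bar. I aimed between them, leaning toward the wrist camera.
- **Raw pointer readings:** overall they ran from 0.54 to 0.67 rad, with a few outliers on the partly hidden arm. They mix in the arm's visible faces, so I used the face fit instead. Other face and corner estimates were 0.57–0.62, all within the 0.087 rad tolerance of the lid.
- **Mat fit:** one circle fit of the mat from the wrist camera was poor, with a mean residual of 9 mm. It still agreed with the top view to about 3 mm.

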